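# Fetch the spare nozzle from between its neighbours

### The arm

A 6-joint arm with a two-finger parallel gripper is mounted at the origin on a cart in front of the work surface, level with it; the furniture and walls round the work are solid. World frame = base frame: x ahead of the robot, y to its left, z up, the work surface at z = 0. Lengths are in m, angles in rad, forces in N, time in s.
With the tool pointing down it reaches from about 0.225 to 0.875 m from the base axis. Payload 3.4 kg.
Tool frame: the origin (TCP) lies between the finger pads; the fingertips stand 8 mm ahead of it and the grasp point (between the pads) lies 11 mm behind it; z points along the fingers, y is the line along which they close (so a half turn about z gives the same grasp; the last joint's range is limited). The gripper opens to 85 mm and grips with 20 to 120 N. Pads are 22 mm wide; open, the fingers measure 114 mm over their backs; the gripper's body (76 mm by 85 mm) begins 54 mm behind the grasp point. The pads swing forward as they close: fully open they stand 13 mm farther back than shut.
Start: joints at [1.08, 0.276, 1.505, -0, 1.361, -0.121], TCP at [0.208, 0.536, 0.239] pointing down, gripper open.
Joint ranges: [-2.89, 2.89], [-0.75, 2.08], [0.22, 2.7], [-1.18, 4.32], [0.11, 2.71], [-2.7, 2.7]. Speed limits (rad/s): [2.57, 2.57, 3.14, 3.14, 3.14, 3.14].

### API

Orientations are given as a unit quaternion [w, x, y, z].
In Python, from rig import manip gives the robot as it stands.
- The arm moves only by the tool move_arm, never from a script. Its argument "deltas" is a list that holds one entry, the list of rows, each a list of 5 numbers: the shift along the tool's x, y, z normalised to -1 to 1, where 1 is 80 cm, then the turn about the tool's z normalised to -1 to 1, where 1 is 120 degrees, then the closure, from -1 (fully open) to 1 (shut). In form: [[[tx, ty, tz, twist, grip], ...]]. A call has 1 to 12 rows; each row is the pose to reach, as a shift and turn from the pose commanded when the call began, along the tool's axes at that moment; what a row does not reach only later rows make up. A row lasts 1/10 s, in which the tool goes at most 50 mm and 8.59 degrees, less where a joint would pass 70% of its speed; a pose out of reach is approached as far as the arm can. A call with a number of a shift or a turn outside -1 to 1 is refused whole. A call with a gripper value outside its range is refused whole. The fingers move at their own pace and stop on an object; "squeeze" is the grip in N (left out, the last holds). Time passes only in rows, so rows that repeat a pose let the fingers close. It gives the time, the measured TCP pose, the force, the opening and the grip force at its end, in the units of the state.
- manip.get_state(): the state, without advancing time (a new reading comes with each control period).
- manip.get_image(name): name is "scene" or "top" or "wrist"; returns the picture (420x560x3 uint8, red, green, blue); there is no depth.
- manip.camera_params(name): a dict with "fx", "fy", "cx", "cy" (pixels), "dist" ([k1, k2, p1, p2, k3] as OpenCV has them; the pictures are not rectified), "R" (3x3) and "t" (3): a world point X has camera coordinates R X + t; the wrist camera has in their place "tool_from_camera" (4x4, takes a point from camera to tool coordinates, whose origin is the TCP and whose axes are the flange's). Camera axes: x right, y down, z forward; pixel columns grow to the right and rows downward; lengths in m; the calibration is good to about 2 mm. A picture is of the moment at which its call begins: read the wrist's pose just before it. camera_params takes no time and is no camera call.
- manip.sign_off(): hands the job in; it is judged then, once.
The state is a dict: "clock": time; "qpos": joint angles; "qd": joint speeds; "effort": joint torques, N m; "position": TCP position; "ee_rot": TCP orientation; "contact_force": force on the tool from outside, world axes, zero at the start; "moment": the same for the moment, N m; "width": finger opening in m; "gripper_force": force on a finger pad.
Only numpy, scipy, OpenCV 4.12 (cv2) and the standard library are available. Lean on these libraries where they do the work, as an engineer would, in place of code of your own. Each camera call takes 0.05 s, during which the arm holds its last target. There are 200 camera calls.

### The job

The spare nozzle on the storage plate is hemmed in by a locating block on one side and a round setting plug on the other. Stand both of them on the black parking mat first, then lay the nozzle lengthwise in the middle of the grey saddle between its end ledges, and only then put the block and the plug back on the storage plate, each standing squarely on the very spot it came from. Leave the grease pot and the red screwdriver where they are.

Things in the scene. Friction and masses are not known exactly. Their poses are not given: they have to be found in the camera images.
- storage_plate: Storage plate: bare aluminium plate 120 (its x) x 110 (its y) x 8 mm, screwed to the bench top, with three flat black seats marked side by side on it: a narrow one in the middle (along its y) and one 29 mm to each side (centres at x = -29 and +29 mm, y = 0). Flat, no rims. Origin at the centre of its underside, z up; its top is 8 mm above its origin.
- saddle: Saddle: light grey plate 60 (its x) x 150 (its y) x 8 mm, screwed to the bench, with a steel ledge 12 mm high across each end; 126 mm are free between the ledges (along its y). Origin at the centre of its underside, z up; the nozzle lies on its top, 8 mm above its origin, along its y.
- mat: Parking mat: plain black rubber mat, 110 (its x) x 150 (its y) x 4 mm, fixed to the bench. Origin at the centre of its underside, z up; its top is 4 mm above its origin. A control box 100 mm high stands between mat and storage plate, and a blue cabinet 200 mm high before the plate: carry things over at about 0.25 m.
- nozzle_mid (a point): Spare nozzle: light grey turned part lying on its side along its own y in the middle of the storage plate; a body 60 mm long, 19 mm wide and high, with a thin tip that reaches another 15 mm to +y. 50 g or so; does not roll. The point is the centre of the 60 mm body, 9.5 mm above its underside; z up. It is gripped across its x (19 mm).
- block_mid (a point): Locating block: light grey ground rectangular block with a small hole in its top, 20 (its x) x 36 (its y) x 20 mm, standing on one of the two outer seats of the storage plate (which one changes), long side along the nozzle, about 10 mm from it. The point is its centre, 10 mm above its underside; z up. Its 36 mm length can be gripped without touching the nozzle.
- plug_mid (a point): Setting plug: round turned steel plug, 30 mm in diameter and 36 mm high with a groove (24 mm diameter) round it 24 to 31 mm above its underside, standing upright on the other outer seat, about 5 mm from the nozzle; about 120 g. The point is its centre, 18 mm above its underside; z (its axis) up.
- pot_mid (a point): Grease pot: red round tin with white lid, 65 mm in diameter, 44 mm high, standing to the left; a bystander. The point is its centre, 22 mm above its underside.
- driver_mid (a point): Red-handled screwdriver, 160 mm long (its y), 23 mm thick, lying at the back; a bystander. The point is its centre, 11.5 mm above the bench.
Mind the look-alikes: they are no part of the job. Leave any blue look-alike of the part that bears block_mid alone.

How it is judged:
By the outcome, as a careful person would: the job done as asked, in the order asked, and still so for the second after the job is handed in, with the robot touching nothing.
It also fails if it takes over 133 s, if anything falls off the work surface, if the arm or the gripper's body presses on something with over 40 N, if the wrist force passes 120 N, or if a joint passes its speed limit or range.

## Working session

There is one attempt and no reset: what is moved stays moved. The work goes in short steps, Python scripts to look and compute and a tool call to move; the robot and the scene stay as the last step left them, time stands still between calls to the robot, and variables do not carry over. Pictures are saved under pics/ and viewed, at most 14 in all, crops included, and the job is handed in when it is done.

Besides the shell and the picture viewer there is one more tool, called after "Request:" by a JSON object that holds its "name" and its "arguments", one argument or row to a line. move_arm: Moves the arm, as the interface text tells. Scaled input: -1 to 1 covers 80 cm each way for a shift and 120 degrees each way for a turn. Its arguments: {"type":"object","properties":{"deltas":{"type":"array","items":{"type":"array","items":{"type":"array","items":{"type":"number","minimum":-1,"maximum":1}}}},"squeeze":{"type":"number"}},"required":["deltas"]}

```bash
mkdir -p pics; ls; python3 - <<'E'
from rig import manip
import cv2,json,numpy as np
s=manip.get_state();print({k:np.round(v,4).tolist() for k,v in s.items()})
for n in("scene","top","wrist"):
    im=manip.get_image(n);cv2.imwrite(f"pics/{n}0.png",im[...,::-1])
    print(n,{k:np.round(v,4).tolist() for k,v in manip.camera_params(n).items()})
E
```

```text
pics
{'clock': 0.0, 'qpos': [1.08, 0.2766, 1.5061, -0.0, 1.3607, -0.121], 'qd': [-0.0008, -0.0001, 0.0021, -0.0031, -0.0009, -0.0007], 'effort': [0.0033, -41.6769, -24.5804, 0.0003, 0.0111, 0.0], 'position': [0.2076, 0.5357, 0.2384], 'ee_rot': [-0.0003, 0.1838, 0.983, -0.0009], 'contact_force': [-0.1896, -0.4421, -0.1639], 'moment': [0.0226, 0.0339, 0.0481], 'gripper_force': 0.0, 'width': 0.0854}
scene {'fx': 437.9898, 'fy': 437.9898, 'cx': 280.8559, 'cy': 205.6145, 'dist': [-0.0307, 0.0, 0.0, 0.0, 0.0], 'R': [[-0.759, -0.651, -0.0078], [-0.3491, 0.417, -0.8392], [0.5496, -0.6343, -0.5437]], 't': [0.4915, 0.2263, 0.9959]}
top {'fx': 471.5395, 'fy': 471.5395, 'cx': 274.6828, 'cy': 205.8781, 'dist': [-0.047, 0.0, 0.0, 0.0, 0.0], 'R': [[0.025, -0.9993, -0.0264], [-0.9819, -0.0196, -0.1882], [0.1876, 0.0306, -0.9818]], 't': [0.0828, 0.5723, 1.1131]}
wrist {'fx': 318.012, 'fy': 318.012, 'cx': 277.1289, 'cy': 206.4274, 'dist': [0.0186, 0.0, 0.0, 0.0, 0.0], 'tool_from_camera': [[-0.0003, -0.9489, -0.3156, 0.0802], [1.0, -0.0001, -0.0007, 0.0012], [0.0006, -0.3156, 0.9489, -0.1334], [0.0, 0.0, 0.0, 1.0]]}
```

View pics/top0.png

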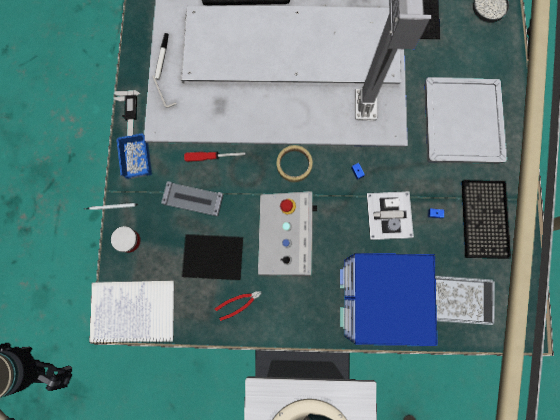

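View pics/scene0.png

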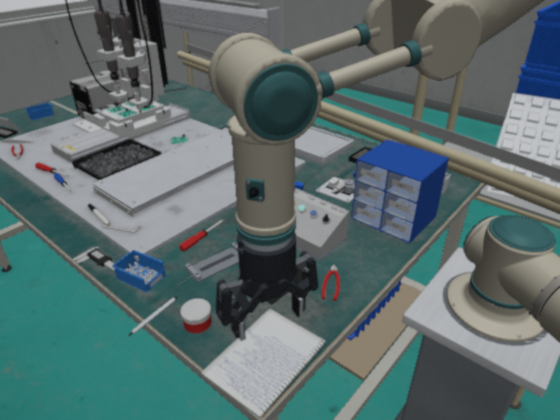

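```bash
cat > h.py <<'E'
from rig import manip
import cv2,numpy as np
from scipy.spatial.transform import Rotation as Rn
def grab(n,f=None):
    s=manip.get_state();im=manip.get_image(n)[...,::-1].copy()
    if f: cv2.imwrite(f"pics/{f}.png",im)
    return s,im
def Rt(s):
    q=s["ee_rot"];return Rn.from_quat([q[1],q[2],q[3],q[0]]).as_matrix()
def ray(n,px,s=None):
    p=manip.camera_params(n);K=np.array([[p["fx"],0,p["cx"]],[0,p["fy"],p["cy"]],[0,0,1]])
    u=cv2.undistortPoints(np.array(px,float).reshape(-1,1,2),K,np.array(p["dist"])).reshape(-1,2)
    d=np.c_[u,np.ones(len(u))]
    if n=="wrist":
        T=np.array(p["tool_from_camera"]);R=Rt(s)
        return np.array(s["position"])+R@T[:3,3],d@(R@T[:3,:3]).T
    R=np.array(p["R"]);return -R.T@np.array(p["t"]),d@R
def plane(n,px,z,s=None):
    o,d=ray(n,px,s);return o+d*((z-o[2])/d[:,2])[:,None]
def project(n,X,s):
    p=manip.camera_params(n);K=np.array([[p["fx"],0,p["cx"]],[0,p["fy"],p["cy"]],[0,0,1]])
    T=np.array(p["tool_from_camera"]);R=Rt(s)@T[:3,:3];o=np.array(s["position"])+Rt(s)@T[:3,3]
    M=R.T;return cv2.projectPoints(np.array(X,float),cv2.Rodrigues(M)[0],-M@o,K,np.array(p["dist"]))[0].reshape(-1,2)
def move(s,tgt,yaw=None):
    "normalised shift in tool axes to world tgt; yaw = wanted world angle of tool y axis (deg), mod 180"
    R=Rt(s);d=R.T@(np.array(tgt)-np.array(s["position"]))/0.8
    t=0
    if yaw is not None:
        cur=np.degrees(np.arctan2(R[1,1],R[0,1]));e=(yaw-cur+90)%180-90
        t=-e/120   # tool z down: +turn about tool z lowers world angle
        print("cur yaw",cur,"alt twist",t+1.5 if t<0 else t-1.5)
    print("shift",np.round(d,4),"twist",round(t,4),"q6",s["qpos"][5])
E
python3 - <<'E'
from h import *
im=cv2.imread("pics/top0.png")
for nm,px,z in[("plate",(389,215),.008),("saddle",(193,197),.008),("mat",(213,257),.004),("box",(286,233),.1)]:
    print(nm,plane("top",[px],z).round(3))
a=cv2.resize(im[180:250,355:425],None,fx=6,fy=6,interpolation=cv2.INTER_CUBIC)
b=cv2.resize(im[170:240,150:236],None,fx=4,fy=4,interpolation=cv2.INTER_CUBIC)
b=cv2.copyMakeBorder(b,0,420-280,0,0,cv2.BORDER_CONSTANT)
cv2.imwrite("pics/t1.png",np.hstack([a,b]))
from h import move
s=manip.get_state()
E
```

```text
plate [[ 0.561 -0.196  0.008]]
saddle [[0.599 0.311 0.008]]
mat [[0.444 0.251 0.004]]
box [[0.497 0.066 0.1  ]]
```

View pics/t1.png

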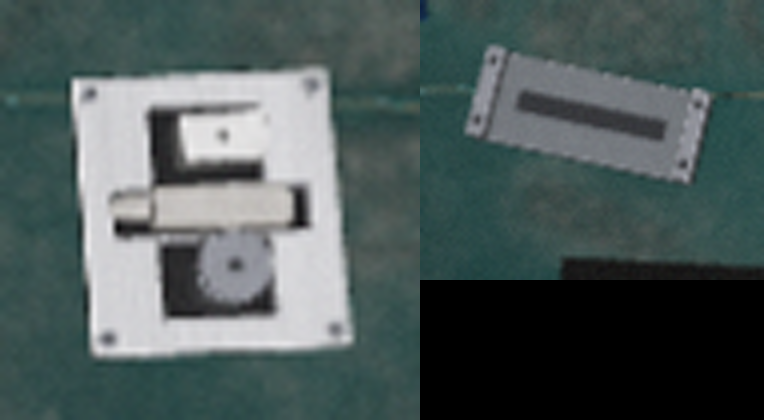

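```bash
python3 - <<'E'
from h import *
s=manip.get_state();move(s,(.58,.30,.24),85)
for p,z in(((345,253),.2),((435,253),.2)): print(plane("top",[p],z))
E
```

```text
cur yaw 68.81085659554479 alt twist 1.36509047162954
shift [-0.5405 -0.1066 -0.0017] twist -0.1349 q6 -0.12100801127922625
[[ 0.44393915 -0.06051118  0.2       ]]
[[ 0.44780598 -0.25112276  0.2       ]]
```

Request:
{"name": "move_arm", "arguments": {
  "deltas": [
    [[-0.54, -0.107, 0, -0.135, -1], [-0.54, -0.107, 0, -0.135, -1], [-0.54, -0.107, 0, -0.135, -1], [-0.54, -0.107, 0, -0.135, -1], [-0.54, -0.107, 0, -0.135, -1], [-0.54, -0.107, 0, -0.135, -1], [-0.54, -0.107, 0, -0.135, -1], [-0.54, -0.107, 0, -0.135, -1], [-0.54, -0.107, 0, -0.135, -1], [-0.54, -0.107, 0, -0.135, -1], [-0.54, -0.107, 0, -0.135, -1], [-0.54, -0.107, 0, -0.135, -1]]
  ]
}}

```text
clock: 1.35
position: [0.5787, 0.3006, 0.239]
ee_rot: [-0.001, 0.043, 0.999, 0.0]
contact_force: [-0.2, -0.6, -0.6]
width: 0.0851
gripper_force: 0.0
```

```bash
python3 - <<'E'
from h import *
s,im=grab("wrist","w1");print(s["position"],s["qd"],s["clock"])
np.save("w1.npy",np.r_[s["position"],s["ee_rot"]])
move(s,(.56,-.19,.25),86)
E
```

```text
[0.578658   0.30062828 0.23896229] [ 0.01841133 -0.01082301  0.00504599 -0.00291024 -0.00395121  0.00138598] 1.35
cur yaw 85.0382082167271 alt twist 1.4919850684727258
shift [-0.0298 -0.613  -0.0139] twist -0.008 q6 -1.1121955219514563
```

View pics/w1.png

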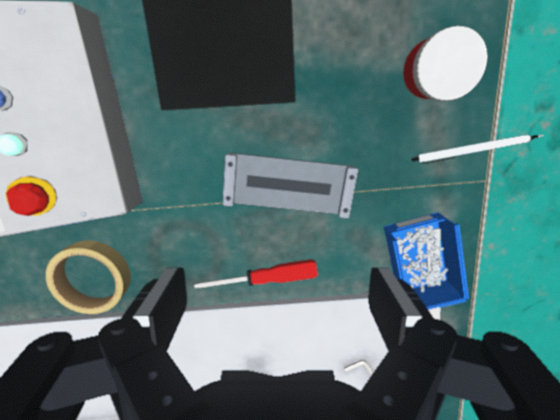

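The wrist view shows the saddle at about (290,186) with its dark centre stripe, the mat's lower part at top (220,50), the screwdriver at (290,272) and the pot at (450,62). Next I go over the plate.

Request:
{"name": "move_arm", "arguments": {
  "deltas": [
    [[-0.03, -0.613, 0, -0.008, -1], [-0.03, -0.613, 0, -0.008, -1], [-0.03, -0.613, 0, -0.008, -1], [-0.03, -0.613, 0, -0.008, -1], [-0.03, -0.613, 0, -0.008, -1], [-0.03, -0.613, 0, -0.008, -1], [-0.03, -0.613, 0, -0.008, -1], [-0.03, -0.613, 0, -0.008, -1], [-0.03, -0.613, 0, -0.008, -1], [-0.03, -0.613, 0, -0.008, -1], [-0.03, -0.613, 0, -0.008, -1], [-0.03, -0.613, 0, -0.008, -1]]
  ]
}}

```text
clock: 2.6
position: [0.5606, -0.1897, 0.2394]
ee_rot: [-0.0, 0.035, 0.999, 0.001]
contact_force: [-0.1, -0.0, 0.8]
width: 0.0854
gripper_force: 0.0
```

```bash
python3 - <<'E'
from h import *
s,im=grab("wrist","w2");print(s["position"],s["qd"].round(3),s["clock"],s["qpos"][5])
np.save("w2.npy",np.r_[s["position"],s["ee_rot"]])
p=np.load("w1.npy");s1=dict(position=p[:3],ee_rot=p[3:])
im1=cv2.imread("pics/w1.png");g=cv2.cvtColor(im1,cv2.COLOR_BGR2GRAY);hsv=cv2.cvtColor(im1,cv2.COLOR_BGR2HSV)
sub=g[150:225,220:362]
m=(cv2.cvtColor(im1,cv2.COLOR_BGR2HSV)[150:225,220:362,1]<60).astype(np.uint8)
m2=((g<85)&(hsv[...,1]<70)).astype(np.uint8);m2[:165]=0;m2[205:]=0;m2[:,:240]=0;m2[:,338:]=0
for mm,off in((m,(220,150)),(m2,(0,0))):
    c=max(cv2.findContours(mm,0,1)[0],key=cv2.contourArea)
    r=cv2.minAreaRect(c);b=cv2.boxPoints(r)+off
    P=plane("wrist",b,.008,s1)
    print(b.round(1).tolist(),P[:,:2].round(4).tolist(),P.mean(0).round(4),[np.linalg.norm(P[i]-P[i-1]).round(4) for i in range(4)],[np.degrees(np.arctan2(*(P[i]-P[i-1])[1::-1])).round(1) for i in range(4)])
E
```

```text
[ 0.5606321  -0.1896831   0.23936903] [ 0.032 -0.008  0.009  0.007  0.002 -0.001] 2.6 -1.9446849741024672
[[218.7, 215.3], [225.5, 151.5], [363.6, 166.2], [356.8, 230.0]] [[0.6246, 0.2258], [0.5486, 0.2447], [0.5793, 0.4016], [0.6585, 0.3932]] [0.6028 0.3163 0.008 ] [np.float64(0.1708), np.float64(0.0784), np.float64(0.1599), np.float64(0.0797)] [np.float64(-101.5), np.float64(166.0), np.float64(78.9), np.float64(-6.1)]
[[247.3, 185.0], [248.2, 176.0], [329.3, 184.4], [328.3, 193.4]] [[0.5898, 0.2649], [0.5791, 0.2672], [0.5974, 0.3613], [0.6084, 0.3598]] [0.5937 0.3133 0.008 ] [np.float64(0.0967), np.float64(0.0109), np.float64(0.0959), np.float64(0.011)] [np.float64(-101.1), np.float64(167.6), np.float64(79.0), np.float64(-7.8)]
```

View pics/w2.png

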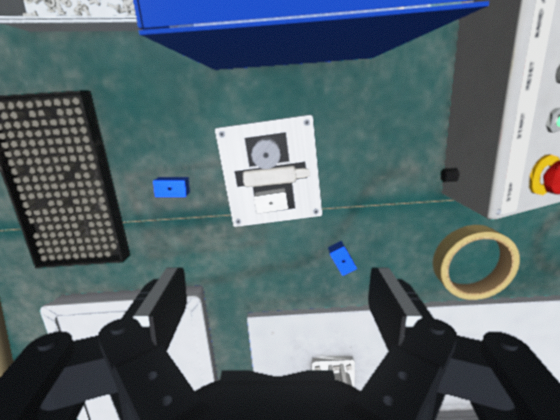

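The plate is at about (269,171) px: plug (266,154), nozzle (275,176) with its tip to the right (+y), block (270,202). The blue look-alikes are off the plate. The camera would come close to the cabinet here, so I turn it to the far side and look closer.

Request:
{"name": "move_arm", "arguments": {
  "deltas": [
    [[0.013, -0.007, 0.12, 0.859, -1], [0.013, -0.007, 0.12, 0.859, -1], [0.013, -0.007, 0.12, 0.859, -1], [0.013, -0.007, 0.12, 0.859, -1], [0.013, -0.007, 0.12, 0.859, -1], [0.013, -0.007, 0.12, 0.859, -1], [0.013, -0.007, 0.12, 0.859, -1], [0.013, -0.007, 0.12, 0.859, -1], [0.013, -0.007, 0.12, 0.859, -1], [0.013, -0.007, 0.12, 0.859, -1], [0.013, -0.007, 0.12, 0.859, -1], [0.013, -0.007, 0.12, 0.859, -1]]
  ]
}}

```text
clock: 3.85
position: [0.5504, -0.1925, 0.1437]
ee_rot: [-0.0, 0.805, 0.593, 0.0]
contact_force: [-1.0, 0.7, -0.0]
width: 0.0854
gripper_force: 0.0
```

Request:
{"name": "move_arm", "arguments": {
  "deltas": [
    [[0, 0, 0, 0.641, -1], [0, 0, 0, 0.641, -1], [0, 0, 0, 0.641, -1], [0, 0, 0, 0.641, -1], [0, 0, 0, 0.641, -1], [0, 0, 0, 0.641, -1], [0, 0, 0, 0.641, -1], [0, 0, 0, 0.641, -1], [0, 0, 0, 0.641, -1], [0, 0, 0, 0.641, -1], [0, 0, 0, 0.641, -1], [0, 0, 0, 0.641, -1]]
  ]
}}

```text
clock: 5.05
position: [0.5503, -0.1942, 0.1434]
ee_rot: [-0.0, 0.999, -0.033, 0.0]
contact_force: [0.4, 0.8, 0.5]
width: 0.0856
gripper_force: 0.0
```

```bash
python3 - <<'E'
from h import *
s,im=grab("wrist","w3");print(s["position"],s["qd"].round(3),s["clock"],s["qpos"][5])
np.save("w3.npy",np.r_[s["position"],s["ee_rot"]])
E
```

```text
[ 0.55034435 -0.19424065  0.14344949] [-0.01   0.004 -0.002 -0.002 -0.001  0.009] 5.05 1.1789634399941364
```

View pics/w3.png

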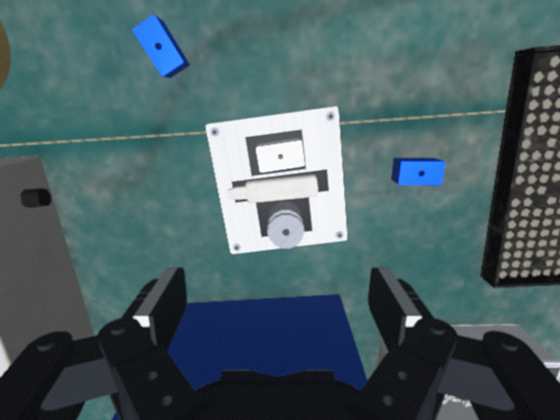

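```bash
cat > m.py <<'E'
from h import *
def plate(im,s,z=.008):
    hsv=cv2.cvtColor(im,cv2.COLOR_BGR2HSV);m=((hsv[...,2]>170)&(hsv[...,1]<45)).astype(np.uint8)
    n,l,st,c=cv2.connectedComponentsWithStats(m)
    u=project("wrist",[[.561,-.195,.008]],s)[0]
    k=max((i for i in range(1,n) if np.hypot(*(c[i]-u))<60),key=lambda i:st[i,4])
    h=cv2.convexHull(max(cv2.findContours((l==k).astype(np.uint8),0,1)[0],key=cv2.contourArea))[:,0]
    P=plane("wrist",h,z,s)[:,:2].astype(np.float32)
    r=cv2.minAreaRect(P*1000);return r,h
def blob(m,u):
    n,l,st,c=cv2.connectedComponentsWithStats(m.astype(np.uint8))
    k=min((i for i in range(1,n) if st[i,4]>3),key=lambda i:np.hypot(*(c[i]-u)));return c[k],st[k]
E
python3 - <<'E'
from m import *
p=np.load("w3.npy");s=dict(position=p[:3],ee_rot=p[3:]);im=cv2.imread("pics/w3.png")
r,h=plate(im,s);print("plate",r)
g=cv2.cvtColor(im,cv2.COLOR_BGR2GRAY)
for nm,u,z,t in(("block",(280,157),.028,150),("plug",(286,231),.044,100)):
    x,y=u;sub=g[y-4:y+5,x-4:x+5].astype(float);w=np.clip(np.median(sub)-10-sub,0,None)
    yy,xx=np.mgrid[y-4:y+5,x-4:x+5];c=((w*xx).sum()/w.sum(),(w*yy).sum()/w.sum())
    print(nm,np.round(c,2),plane("wrist",[c],z,s).round(4))
a=cv2.resize(im[100:260,200:355],None,fx=3.7,fy=3.7,interpolation=cv2.INTER_CUBIC);cv2.imwrite("pics/w3c.png",a)
E
```

```text
plate ((562.372802734375, -197.03619384765625), (119.70874786376953, 109.8957748413086), 3.63916277885437)
block [280.06 156.09] [[ 0.5912 -0.1985  0.028 ]]
plug [285.56 231.83] [[ 0.5337 -0.1991  0.044 ]]
```

View pics/w3c.png

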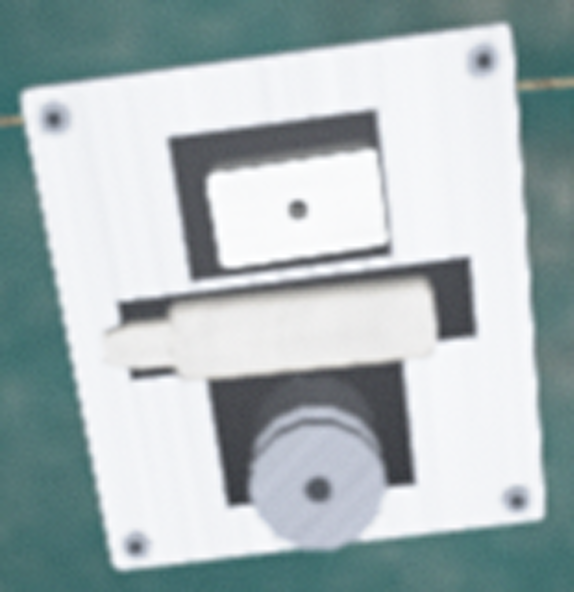

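The crop shows the block top centred at crop (298,209), shifted about 3 mm towards -y on its seat. The plug top is centred at (317,489), and the nozzle body runs from (172,345) to (435,320). I will pick at the measured poses and put each part back at the same TCP pose.

```bash
python3 - <<'E'
from h import *
s=manip.get_state();print(s["position"])
move(s,(.5912,-.1985,.016),93.64)
E
```

```text
[ 0.55029221 -0.1945245   0.14341996]
cur yaw -93.88364656926136 alt twist 1.4373029452561554
shift [0.0513 0.0015 0.1593] twist -0.0627 q6 1.1794071310123413
```

Request:
{"name": "move_arm", "arguments": {
  "deltas": [
    [[0.0513, 0.0015, 0.06, -0.063, -1], [0.0513, 0.0015, 0.06, -0.063, -1], [0.0513, 0.0015, 0.1, -0.063, -1], [0.0513, 0.0015, 0.13, -0.063, -1], [0.0513, 0.0015, 0.145, -0.063, -1], [0.0513, 0.0015, 0.15, -0.063, -1], [0.0513, 0.0015, 0.155, -0.063, -1], [0.0513, 0.0015, 0.159, -0.063, -1], [0.0513, 0.0015, 0.159, -0.063, -1], [0.0513, 0.0015, 0.159, -0.063, -1]]
  ]
}}

```text
clock: 6.1
position: [0.5915, -0.1996, 0.0169]
ee_rot: [0.0, 1.0, 0.031, 0.001]
contact_force: [-0.2, 1.0, 0.3]
width: 0.0857
gripper_force: 0.0
```

```bash
python3 - <<'E'
from h import *
s,im=grab("wrist","w4");print(s["position"],s["ee_rot"],s["contact_force"])
move(s,(.5912,-.1985,.016),93.64)
E
```

```text
[ 0.59152441 -0.19957101  0.01690559] [2.94123026e-04 9.99525657e-01 3.07880875e-02 6.83726508e-04] [-0.15042236  0.97107915  0.33969835]
cur yaw -86.47141080715664 alt twist 1.4990715766070282
shift [-0.0003 -0.0014  0.0011] twist -0.0009 q6 1.072298079005238
```

View pics/w4.png

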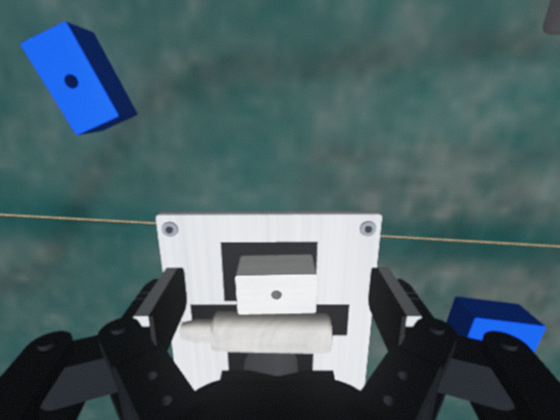

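The block's top hole is at (277,294), midway between the fingers at 185 and 370 px, and the block lies square with them. Closing.

Request:
{"name": "move_arm", "arguments": {
  "deltas": [
    [[0, 0, 0, 0, 1], [0, 0, 0, 0, 1], [0, 0, 0, 0, 1], [0, 0, 0, 0, 1], [0, 0, 0, 0, 1], [0, 0, 0, 0, 1], [0, 0, 0, 0, 1], [0, 0, 0, 0, 1]]
  ],
  "squeeze": 40
}}

```text
clock: 6.95
position: [0.5914, -0.1995, 0.0164]
ee_rot: [0.0, 1.0, 0.031, 0.0]
contact_force: [0.0, 0.1, 3.8]
width: 0.0349
gripper_force: 41.1
```

```bash
python3 - <<'E'
from h import *
s=manip.get_state();print(s["position"],s["ee_rot"],s["contact_force"],s["width"],s["gripper_force"])
move(s,(.469,.271,.25),93.64)
E
```

```text
[ 0.59139362 -0.19949017  0.01641644] [1.41391377e-04 9.99525143e-01 3.08109821e-02 3.88734965e-04] [0.04555269 0.12824878 3.84937397] 0.03493859334868033 41.14899158477783
cur yaw -86.468769112421 alt twist 1.499093590729825
shift [-0.1163 -0.5963 -0.2923] twist -0.0009 q6 1.0722720684741551
```

Request:
{"name": "move_arm", "arguments": {
  "deltas": [
    [[0, 0, -0.05, 0, 1], [0, 0, -0.29, 0, 1], [0, 0, -0.29, 0, 1], [0, 0, -0.29, 0, 1], [0, 0, -0.29, 0, 1], [0, 0, -0.29, 0, 1]]
  ]
}}

```text
clock: 7.55
position: [0.594, -0.2007, 0.2551]
ee_rot: [0.003, 1.0, 0.031, 0.006]
contact_force: [0.5, -1.1, -0.1]
width: 0.0352
gripper_force: 40.7
```

Request:
{"name": "move_arm", "arguments": {
  "deltas": [
    [[-0.116, -0.596, 0, 0, 1], [-0.116, -0.596, 0, 0, 1], [-0.116, -0.596, 0, 0, 1], [-0.116, -0.596, 0, 0, 1], [-0.116, -0.596, 0, 0, 1], [-0.116, -0.596, 0, 0, 1], [-0.116, -0.596, 0, 0, 1], [-0.116, -0.596, 0, 0, 1], [-0.116, -0.596, 0, 0, 1], [-0.116, -0.596, 0, 0, 1], [-0.116, -0.596, 0, 0, 1], [-0.116, -0.596, 0, 0, 1]]
  ]
}}

```text
clock: 8.75
position: [0.4682, 0.271, 0.2469]
ee_rot: [0.001, 0.999, 0.032, -0.001]
contact_force: [0.4, -0.1, -0.4]
width: 0.0351
gripper_force: 40.7
```

```bash
python3 - <<'E'
from h import *
s,im=grab("wrist","w5");print(s["position"],s["contact_force"],s["width"],s["gripper_force"])
move(s,(.469,.271,.0125),93.64)
E
```

```text
[0.46820103 0.27102582 0.24690208] [ 0.37216322 -0.11278612 -0.37998351] 0.03506576008420434 40.72893798351288
cur yaw -86.33927360274113 alt twist -1.499827280022843
shift [ 0.0016 -0.0003  0.293 ] twist 0.0002 q6 1.9036688706095626
```

View pics/w5.png

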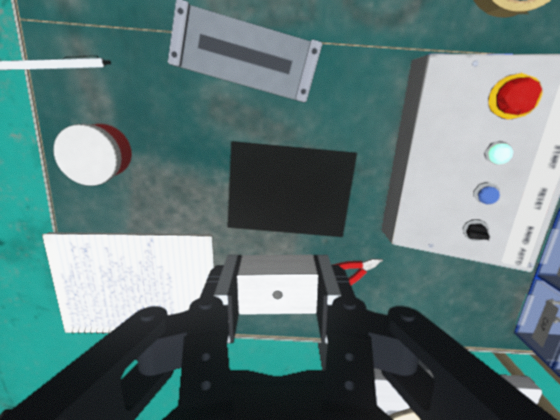

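The block is held square at (278,290), and the mat is fully visible with corners (231,141), (356,153), (345,237) and (228,227).

```bash
python3 - <<'E'
from h import *
s=manip.get_state();print(s["position"],s["contact_force"])
print(plane("wrist",[(231,141),(356,153),(345,237),(228,227)],.004,s).round(3))
im=cv2.imread("pics/w5.png");g=cv2.cvtColor(im,cv2.COLOR_BGR2GRAY);hsv=cv2.cvtColor(im,cv2.COLOR_BGR2HSV)
m=((g<95)&(hsv[...,1]<70)).astype(np.uint8);M=np.zeros_like(m);M[25:85,188:302]=m[25:85,188:302]
c=max(cv2.findContours(M,0,1)[0],key=cv2.contourArea)[:,0]
P=plane("wrist",c,.008,s)[:,:2].astype(np.float32);print(cv2.minAreaRect(P*1000))
h=np.array([(170,64),(180,0),(322,42),(304,101)]);print(plane("wrist",h,.02,s)[:,:2].round(3).tolist())
E
```

```text
[0.4686221  0.27021904 0.24709005] [ 0.35727052  0.26422919 -0.05769246]
[[0.502 0.326 0.004]
 [0.497 0.179 0.004]
 [0.389 0.178 0.004]
 [0.394 0.328 0.004]]
((594.6162109375, 312.3911437988281), (98.09900665283203, 12.515960693359375), 78.80888366699219)
[[0.579, 0.388], [0.637, 0.376], [0.609, 0.233], [0.552, 0.247]]
```

Request:
{"name": "move_arm", "arguments": {
  "deltas": [
    [[0.0016, 0, 0.06, 0, 1], [0.0016, 0, 0.12, 0, 1], [0.0016, 0, 0.18, 0, 1], [0.0016, 0, 0.24, 0, 1], [0.0016, 0, 0.27, 0, 1], [0.0016, 0, 0.28, 0, 1], [0.0016, 0, 0.285, 0, 1], [0.0016, 0, 0.289, 0, 1], [0.0016, 0, 0.291, 0, 1], [0.0016, 0, 0.292, 0, 1], [0.0016, 0, 0.292, 0, 1], [0.0016, 0, 0.292, 0, 1]]
  ]
}}

```text
clock: 10.0
position: [0.4706, 0.2711, 0.0151]
ee_rot: [-0.0, 1.0, 0.031, 0.001]
contact_force: [-0.8, 0.1, -1.0]
width: 0.035
gripper_force: 40.7
```

Request:
{"name": "move_arm", "arguments": {
  "deltas": [
    [[0, 0, 0.001, 0, 1], [0, 0, 0.002, 0, 1], [0, 0, 0.0025, 0, 1], [0, 0, 0.0025, 0, 1]]
  ]
}}

```text
clock: 10.4
position: [0.4703, 0.2709, 0.0124]
ee_rot: [-0.0, 1.0, 0.031, -0.0]
contact_force: [0.3, 0.4, 0.5]
width: 0.0351
gripper_force: 40.8
```

Request:
{"name": "move_arm", "arguments": {
  "deltas": [
    [[0, 0, 0, 0, -1], [0, 0, 0, 0, -1], [0, 0, 0, 0, -1], [0, 0, 0, 0, -1], [0, 0, 0, 0, -1], [0, 0, 0, 0, -1], [0, 0, -0.03, 0, -1], [0, 0, -0.28, 0, -1], [0, 0, -0.28, 0, -1], [0, 0, -0.28, 0, -1], [0, 0, -0.28, 0, -1], [0, 0, -0.28, 0, -1]]
  ]
}}

```text
clock: 11.6
position: [0.4742, 0.2726, 0.2444]
ee_rot: [-0.003, 0.999, 0.031, 0.007]
contact_force: [0.7, -0.0, 0.7]
width: 0.0855
gripper_force: 0.0
```

```bash
python3 - <<'E'
from h import *
s=manip.get_state();print(s["position"])
move(s,(.5337,-.1991,.24),93.64)
E
```

```text
[0.47421929 0.27261882 0.24435409]
cur yaw -86.45676977187175 alt twist 1.4991935852344018
shift [0.0377 0.5931 0.0029] twist -0.0008 q6 1.9034333034993889
```

Request:
{"name": "move_arm", "arguments": {
  "deltas": [
    [[0.042, 0.591, 0, 0, -1], [0.042, 0.591, 0, 0, -1], [0.042, 0.591, 0, 0, -1], [0.042, 0.591, 0, 0, -1], [0.042, 0.591, 0, 0, -1], [0.042, 0.591, 0, 0, -1], [0.042, 0.591, 0, 0, -1], [0.042, 0.591, 0, 0, -1], [0.042, 0.591, 0, 0, -1], [0.042, 0.591, 0, 0, -1], [0.042, 0.591, 0, 0, -1], [0.042, 0.591, 0, 0, -1]]
  ]
}}

```text
clock: 12.8
position: [0.5324, -0.1988, 0.2354]
ee_rot: [-0.001, 1.0, 0.03, -0.001]
contact_force: [0.4, 0.1, -0.3]
width: 0.0851
gripper_force: 0.0
```

```bash
python3 - <<'E'
from h import *
s=manip.get_state();print(s["position"],s["qd"].round(3))
move(s,(.5337,-.1991,.017),93.64)
E
```

```text
[ 0.53239566 -0.19882312  0.2354279 ] [ 0.031 -0.018  0.01   0.004  0.004 -0.   ]
cur yaw -86.54910532306877 alt twist 1.4984241223077603
shift [0.002 0.001 0.273] twist -0.0016 q6 1.029992040707662
```

Request:
{"name": "move_arm", "arguments": {
  "deltas": [
    [[0.001, 0.001, 0.06, 0, -1], [0.001, 0.001, 0.12, 0, -1], [0.001, 0.001, 0.18, 0, -1], [0.001, 0.001, 0.23, 0, -1], [0.001, 0.001, 0.25, 0, -1], [0.001, 0.001, 0.26, 0, -1], [0.001, 0.001, 0.267, 0, -1], [0.001, 0.001, 0.272, 0, -1], [0.001, 0.001, 0.272, 0, -1], [0.001, 0.001, 0.272, 0, -1]]
  ]
}}

```text
clock: 13.8
position: [0.5345, -0.1999, 0.0199]
ee_rot: [0.0, 1.0, 0.031, 0.001]
contact_force: [0.4, 0.6, 0.5]
width: 0.0854
gripper_force: 0.0
```

```bash
python3 - <<'E'
from h import *
s,im=grab("wrist","w6");print(s["position"],s["contact_force"])
E
```

```text
[ 0.53453189 -0.19985515  0.01986651] [0.37025782 0.59141071 0.4710607 ]
```

View pics/w6.png

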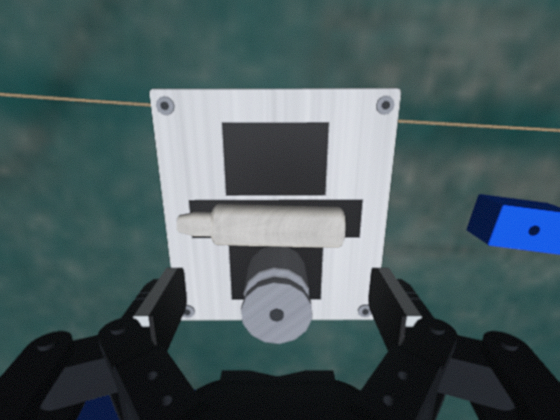

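The plug top is centred at (277,315) between the fingers, the block seat is empty, and the nozzle body spans 212 to 345 px. I close on the plug and measure the nozzle from this picture.

Request:
{"name": "move_arm", "arguments": {
  "deltas": [
    [[0, 0, 0.0025, 0, -1], [0, 0, 0.0025, 0, 1], [0, 0, 0.0025, 0, 1], [0, 0, 0.0025, 0, 1], [0, 0, 0.0025, 0, 1], [0, 0, 0.0025, 0, 1], [0, 0, 0.0025, 0, 1], [0, 0, 0.0025, 0, 1], [0, 0, 0.0025, 0, 1]]
  ],
  "squeeze": 50
}}

```text
clock: 14.75
position: [0.534, -0.1997, 0.0171]
ee_rot: [0.0, 1.0, 0.031, 0.0]
contact_force: [0.2, 0.5, 4.0]
width: 0.0284
gripper_force: 49.7
```

```bash
python3 - <<'E'
from m import *
s=manip.get_state();print(s["position"],s["ee_rot"],s["contact_force"],s["width"])
move(s,(.419,.221,.25),93.64)
im=cv2.imread("pics/w6.png");hsv=cv2.cvtColor(im,cv2.COLOR_BGR2HSV)
s=dict(position=[.53453,-.19986,.01987],ee_rot=s["ee_rot"])
r=plate(im,s)[0];print(r)
# nozzle tint
print(im[225,270],im[150,200],im[250,200])
d=im.astype(int);m=((d[...,2]-d[...,0]>8)&(hsv[...,2]>130)).astype(np.uint8);M=np.zeros_like(m);M[195:255,170:360]=m[195:255,170:360]
M=cv2.morphologyEx(M,cv2.MORPH_OPEN,np.ones((3,3)));c=max(cv2.findContours(M,0,1)[0],key=cv2.contourArea);print(cv2.boundingRect(c),cv2.contourArea(c))
print([(x,int(np.flatnonzero(M[:,x])[0]),int(np.flatnonzero(M[:,x])[-1])) for x in range(180,350,15) if M[:,x].any()])
a=np.array([[212,226],[345,228]],float);print(plane("wrist",a,.018,s).round(4))
E
```

```text
[ 0.53398682 -0.19969894  0.01713451] [4.66256515e-05 9.99523500e-01 3.08664698e-02 1.77963280e-04] [0.2110686  0.5242887  4.02370547] 0.02838717593314991
cur yaw -86.46240221106211 alt twist 1.499146648241149
shift [-0.1109 -0.5337 -0.2912] twist -0.0009 q6 1.02900601999333
((562.6605224609375, -196.65011596679688), (117.26887512207031, 107.73065185546875), 3.508143663406372)
[198 199 199] [221 216 213] [225 219 216]Traceback (most recent call last):
  File "<stdin>", line 10, in <module>
ValueError: max() iterable argument is empty
```

Request:
{"name": "move_arm", "arguments": {
  "deltas": [
    [[0, 0, -0.03, 0, 1], [0, 0, -0.09, 0, 1], [0, 0, -0.15, 0, 1], [0, 0, -0.21, 0, 1], [0, 0, -0.27, 0, 1], [0, 0, -0.29, 0, 1], [0, 0, -0.29, 0, 1]]
  ]
}}

```text
clock: 15.45
position: [0.5352, -0.2004, 0.2518]
ee_rot: [0.002, 1.0, 0.031, 0.003]
contact_force: [0.1, -0.1, -1.0]
width: 0.029
gripper_force: 49.7
```

Request:
{"name": "move_arm", "arguments": {
  "deltas": [
    [[-0.111, -0.534, 0, 0, 1], [-0.111, -0.534, 0, 0, 1], [-0.111, -0.534, 0, 0, 1], [-0.111, -0.534, 0, 0, 1], [-0.111, -0.534, 0, 0, 1], [-0.111, -0.534, 0, 0, 1], [-0.111, -0.534, 0, 0, 1], [-0.111, -0.534, 0, 0, 1], [-0.111, -0.534, 0, 0, 1], [-0.111, -0.534, 0, 0, 1], [-0.111, -0.534, 0, 0, 1], [-0.111, -0.534, 0, 0, 1]]
  ]
}}

```text
clock: 16.65
position: [0.4186, 0.2202, 0.2475]
ee_rot: [0.001, 1.0, 0.031, -0.001]
contact_force: [0.5, -0.9, -1.1]
width: 0.0284
gripper_force: 50.0
```

Request:
{"name": "move_arm", "arguments": {
  "deltas": [
    [[0, 0, 0.06, 0, 1], [0, 0, 0.12, 0, 1], [0, 0, 0.18, 0, 1], [0, 0, 0.24, 0, 1], [0, 0, 0.27, 0, 1], [0, 0, 0.28, 0, 1], [0, 0, 0.285, 0, 1], [0, 0, 0.288, 0, 1], [0, 0, 0.29, 0, 1], [0, 0, 0.29, 0, 1], [0, 0, 0.29, 0, 1]]
  ]
}}

```text
clock: 17.75
position: [0.4195, 0.2215, 0.0178]
ee_rot: [-0.0, 1.0, 0.031, 0.001]
contact_force: [-0.2, 0.0, -1.2]
width: 0.0283
gripper_force: 50.0
```

Request:
{"name": "move_arm", "arguments": {
  "deltas": [
    [[0, 0, 0.002, 0, 1], [0, 0, 0.004, 0, 1], [0, 0, 0.005, 0, 1], [0, 0, 0.005, 0, 1]]
  ]
}}

```text
clock: 18.15
position: [0.4189, 0.2213, 0.0131]
ee_rot: [-0.0, 1.0, 0.031, -0.0]
contact_force: [0.2, 0.1, 2.9]
width: 0.0287
gripper_force: 50.3
```

Request:
{"name": "move_arm", "arguments": {
  "deltas": [
    [[0, 0, 0, 0, -1], [0, 0, 0, 0, -1], [0, 0, 0, 0, -1], [0, 0, 0, 0, -1], [0, 0, 0, 0, -1], [0, 0, 0, 0, -1], [0, 0, -0.03, 0, -1], [0, 0, -0.28, 0, -1], [0, 0, -0.28, 0, -1], [0, 0, -0.28, 0, -1], [0, 0, -0.28, 0, -1], [0, 0, -0.28, 0, -1]]
  ]
}}

```text
clock: 19.35
position: [0.4229, 0.2227, 0.2441]
ee_rot: [-0.002, 0.999, 0.031, 0.007]
contact_force: [0.4, 0.0, -0.4]
width: 0.0855
gripper_force: 0.0
```

```bash
python3 - <<'E'
from h import *
s=manip.get_state();print(s["position"],s["clock"])
s["position"]=[.4189,.2213,.237]
move(s,(.5625,-.197,.237),3.64)
E
```

```text
[0.42289838 0.2227259  0.24407466] 19.35
cur yaw -86.45955319753172 alt twist -0.750829609979431
shift [ 1.469e-01  5.330e-01 -1.000e-04] twist 0.7492 q6 1.8479678425604726
```

Request:
{"name": "move_arm", "arguments": {
  "deltas": [
    [[0.147, 0.533, 0, -0.751, -1], [0.147, 0.533, 0, -0.751, -1], [0.147, 0.533, 0, -0.751, -1], [0.147, 0.533, 0, -0.751, -1], [0.147, 0.533, 0, -0.751, -1], [0.147, 0.533, 0, -0.751, -1], [0.147, 0.533, 0, -0.751, -1], [0.147, 0.533, 0, -0.751, -1], [0.147, 0.533, 0, -0.751, -1], [0.147, 0.533, 0, -0.751, -1], [0.147, 0.533, 0, -0.751, -1], [0.147, 0.533, 0, -0.751, -1]]
  ]
}}

```text
clock: 20.55
position: [0.5623, -0.1985, 0.2351]
ee_rot: [-0.001, 0.684, 0.73, -0.0]
contact_force: [-0.6, 0.3, -0.5]
width: 0.0854
gripper_force: 0.0
```

Request:
{"name": "move_arm", "arguments": {
  "deltas": [
    [[0, 0, 0.06, 0, -1], [0, 0, 0.12, 0, -1], [0, 0, 0.15, 0, -1], [0, 0, 0.15, 0, -1], [0, 0, 0.15, 0, -1], [0, 0, 0.15, 0, -1]]
  ]
}}

```text
clock: 21.15
position: [0.5639, -0.1977, 0.1186]
ee_rot: [0.002, 0.684, 0.729, 0.001]
contact_force: [-0.8, 0.3, -0.9]
width: 0.085
gripper_force: 0.0
```

```bash
python3 - <<'E'
from h import *
s,im=grab("wrist","w7");print(s["position"],s["ee_rot"].round(4),s["clock"],s["qpos"][5])
np.save("w7.npy",np.r_[s["position"],s["ee_rot"]])
move(s,(.5625,-.197,.018),3.64)
E
```

```text
[ 0.5638922  -0.19772736  0.11860678] [1.700e-03 6.842e-01 7.293e-01 6.000e-04] 21.15 -0.5175214181805813
cur yaw 3.6542901863222013 alt twist -1.4998809151139816
shift [ 0.0012 -0.0021  0.1258] twist 0.0001 q6 -0.5175214181805813
```

View pics/w7.png

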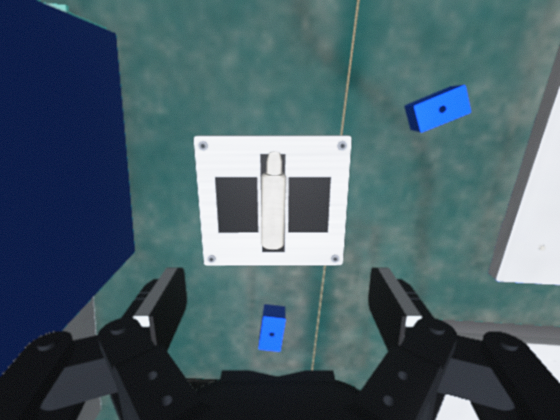

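The view looks straight down on the plate. The nozzle body spans about x 261–287 and y 175–250 px with its tip at the top (+y), and both outer seats are empty.

```bash
python3 - <<'E'
from m import *
p=np.load("w7.npy");s=dict(position=p[:3],ee_rot=p[3:]);im=cv2.imread("pics/w7.png")
print(plate(im,s)[0])
for y in(185,200,215,230,243): print(y,im[y,254:294,1].tolist())
print(im[145:262,273,1].tolist())
print(plane("wrist",[(273,175),(273,250),(274,212)],.0175,s).round(4),plane("wrist",[(273,250)],.0275,s).round(4))
E
```

```text
((561.7161865234375, -196.25962829589844), (119.18538665771484, 109.0493392944336), 3.6256179809570312)
185 [73, 72, 104, 179, 236, 237, 200, 165, 195, 221, 233, 234, 235, 235, 236, 235, 235, 235, 237, 235, 237, 237, 236, 235, 235, 235, 234, 235, 232, 226, 207, 197, 217, 225, 173, 102, 74, 71, 75, 73]
200 [69, 67, 86, 147, 224, 242, 225, 185, 203, 230, 235, 237, 236, 236, 237, 238, 237, 238, 236, 237, 237, 238, 237, 237, 237, 236, 237, 234, 229, 214, 200, 221, 240, 224, 152, 80, 66, 76, 72, 74]
215 [67, 65, 68, 114, 199, 240, 230, 202, 214, 231, 236, 236, 237, 235, 235, 236, 236, 235, 234, 235, 235, 236, 236, 236, 235, 234, 233, 230, 221, 198, 185, 217, 239, 223, 150, 81, 64, 67, 74, 71]
230 [61, 58, 59, 96, 174, 230, 233, 216, 218, 231, 234, 237, 236, 234, 235, 235, 234, 233, 233, 233, 234, 234, 235, 236, 234, 236, 234, 230, 211, 182, 169, 214, 241, 224, 134, 67, 60, 64, 63, 62]
243 [247, 247, 247, 247, 248, 246, 236, 225, 226, 234, 237, 237, 236, 237, 239, 238, 238, 236, 237, 237, 238, 238, 238, 238, 238, 238, 236, 232, 206, 164, 161, 223, 246, 248, 246, 247, 247, 247, 246, 247]
[244, 243, 243, 244, 242, 237, 227, 232, 240, 238, 234, 235, 234, 234, 233, 232, 235, 235, 235, 235, 235, 235, 234, 236, 236, 235, 236, 237, 238, 229, 208, 230, 236, 235, 236, 235, 234, 235, 237, 238, 235, 236, 236, 236, 238, 238, 239, 240, 239, 239, 239, 239, 238, 237, 237, 237, 236, 236, 235, 237, 237, 237, 236, 234, 234, 235, 234, 235, 233, 232, 235, 236, 235, 233, 236, 235, 235, 234, 235, 234, 233, 231, 231, 233, 232, 233, 233, 233, 232, 230, 233, 235, 236, 236, 237, 236, 237, 237, 237, 237, 236, 238, 240, 226, 148, 78, 106, 200, 246, 248, 246, 245, 245, 245, 245, 245, 244]
[[ 0.5605 -0.1695  0.0175]
 [ 0.5642 -0.2317  0.0175]
 [ 0.5631 -0.1989  0.0175]] [[ 0.564  -0.2267  0.0275]]
```

Request:
{"name": "move_arm", "arguments": {
  "deltas": [
    [[-0.001, 0, 0.05, 0, -1], [-0.001, 0, 0.09, 0, -1], [-0.001, 0, 0.105, 0, -1], [-0.001, 0, 0.113, 0, -1], [-0.001, 0, 0.118, 0, -1], [-0.001, 0, 0.121, 0, -1], [-0.001, 0, 0.121, 0, -1], [-0.001, 0, 0.121, 0, -1]]
  ]
}}

```text
clock: 22.0
position: [0.5632, -0.1982, 0.021]
ee_rot: [0.001, 0.684, 0.729, 0.0]
contact_force: [-0.8, 0.3, -0.8]
width: 0.0853
gripper_force: 0.0
```

```bash
python3 - <<'E'
from h import *
s,im=grab("wrist","w8");print(s["position"],s["contact_force"])
move(s,(.5622,-.1978,.018),3.64)
print(project("wrist",[s["position"]],s))
E
```

```text
[ 0.56319906 -0.19815202  0.02099277] [-0.78775729  0.33583193 -0.76573742]
cur yaw 3.6536121519658322 alt twist -1.4998865654002846
shift [ 0.0005 -0.0012  0.0037] twist 0.0001 q6 -0.5187191431507865
[[274.50167001 280.4597491 ]]
```

View pics/w8.png

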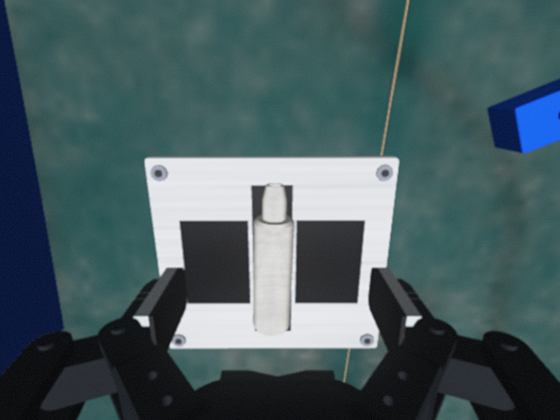

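The nozzle axis is at 273 px, within 1 mm of the TCP, and the body spans 220–333 px. I go down 2.5 mm and close.

Request:
{"name": "move_arm", "arguments": {
  "deltas": [
    [[0.0005, -0.001, 0.003, 0, -1], [0.0005, -0.001, 0.003, 0, 1], [0.0005, -0.001, 0.003, 0, 1], [0.0005, -0.001, 0.003, 0, 1], [0.0005, -0.001, 0.003, 0, 1], [0.0005, -0.001, 0.003, 0, 1], [0.0005, -0.001, 0.003, 0, 1], [0.0005, -0.001, 0.003, 0, 1], [0.0005, -0.001, 0.003, 0, 1], [0.0005, -0.001, 0.003, 0, 1]]
  ],
  "squeeze": 40
}}

```text
clock: 23.05
position: [0.562, -0.1977, 0.0178]
ee_rot: [0.0, 0.684, 0.729, 0.0]
contact_force: [-0.1, 0.0, 2.0]
width: 0.0184
gripper_force: 39.4
```

```bash
python3 - <<'E'
from h import *
s=manip.get_state();print(s["position"],s["contact_force"],s["width"])
move(s,(.5944,.3122,.25),-11.2)
E
```

```text
[ 0.56200458 -0.19765825  0.01784873] [-0.14557436  0.04488295  2.01177612] 0.018369338978947436
cur yaw 3.6495732963602916 alt twist -1.3762535558636642
shift [ 0.6334  0.0811 -0.2903] twist 0.1237 q6 -0.5187968038927538
```

Request:
{"name": "move_arm", "arguments": {
  "deltas": [
    [[0, 0, -0.03, 0, 1], [0, 0, -0.09, 0, 1], [0, 0, -0.15, 0, 1], [0, 0, -0.21, 0, 1], [0, 0, -0.27, 0, 1], [0, 0, -0.29, 0, 1], [0, 0, -0.29, 0, 1]]
  ]
}}

```text
clock: 23.75
position: [0.563, -0.1982, 0.2529]
ee_rot: [0.003, 0.684, 0.729, 0.001]
contact_force: [0.0, -0.5, -1.5]
width: 0.0177
gripper_force: 39.2
```

Request:
{"name": "move_arm", "arguments": {
  "deltas": [
    [[0.633, 0.081, 0, 0.124, 1], [0.633, 0.081, 0, 0.124, 1], [0.633, 0.081, 0, 0.124, 1], [0.633, 0.081, 0, 0.124, 1], [0.633, 0.081, 0, 0.124, 1], [0.633, 0.081, 0, 0.124, 1], [0.633, 0.081, 0, 0.124, 1], [0.633, 0.081, 0, 0.124, 1], [0.633, 0.081, 0, 0.124, 1], [0.633, 0.081, 0, 0.124, 1], [0.633, 0.081, 0, 0.124, 1], [0.633, 0.081, 0, 0.124, 1]]
  ]
}}

```text
clock: 24.95
position: [0.5929, 0.3138, 0.2465]
ee_rot: [-0.001, 0.772, 0.636, -0.002]
contact_force: [-0.9, -1.5, -0.6]
width: 0.018
gripper_force: 39.2
```

Request:
{"name": "move_arm", "arguments": {
  "deltas": [
    [[0, 0, 0.06, 0, 1], [0, 0, 0.12, 0, 1], [0, 0, 0.16, 0, 1], [0, 0, 0.2, 0, 1], [0, 0, 0.22, 0, 1], [0, 0, 0.225, 0, 1], [0, 0, 0.225, 0, 1], [0, 0, 0.225, 0, 1]]
  ]
}}

```text
clock: 25.75
position: [0.595, 0.3113, 0.0708]
ee_rot: [0.0, 0.773, 0.634, 0.001]
contact_force: [0.5, 0.4, -1.4]
width: 0.0182
gripper_force: 39.2
```

```bash
python3 - <<'E'
from h import *
s,im=grab("wrist","w9");print(s["position"],s["ee_rot"],s["clock"],s["width"])
np.save("w9.npy",np.r_[s["position"],s["ee_rot"]])
move(s,(.5944,.3122,.019),-11.2)
E
```

```text
[0.59501733 0.31127494 0.07079361] [3.78137114e-04 7.73160517e-01 6.34209799e-01 7.76249718e-04] 25.75 0.018197716447419084
cur yaw -11.277194673778876 alt twist 1.4993567110518426
shift [ 0.0009 -0.0011  0.0647] twist -0.0006 q6 0.5755405776531473
```

View pics/w9.png

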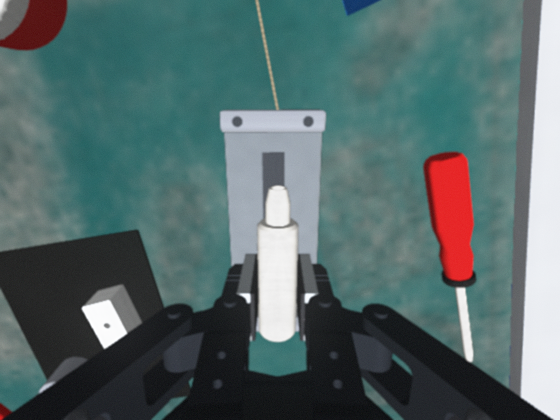

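The nozzle is held in line with the saddle stripe (axis 277 px, stripe 273 px). The block and plug stand on the mat at lower left, and the screwdriver is clear on the right.

Request:
{"name": "move_arm", "arguments": {
  "deltas": [
    [[0.0005, -0.0005, 0.02, 0, 1], [0.0005, -0.0005, 0.04, 0, 1], [0.0005, -0.0005, 0.05, 0, 1], [0.0005, -0.0005, 0.057, 0, 1], [0.0005, -0.0005, 0.061, 0, 1], [0.0005, -0.0005, 0.063, 0, 1], [0.0005, -0.0005, 0.063, 0, 1], [0.0005, -0.0005, 0.063, 0, 1]]
  ]
}}

```text
clock: 26.6
position: [0.5942, 0.3126, 0.0198]
ee_rot: [0.0, 0.773, 0.635, 0.0]
contact_force: [-0.4, -0.1, -0.7]
width: 0.018
gripper_force: 39.2
```

```bash
python3 - <<'E'
from h import *
s=manip.get_state();print(s["position"],s["contact_force"])
move(s,(.5944,.3122,.018),-11.2)
E
```

```text
[0.59419956 0.31259809 0.01981725] [-0.43967195 -0.11778568 -0.664753  ]
cur yaw -11.22431254706813 alt twist 1.4997973954410988
shift [-0.0004  0.0003  0.0023] twist -0.0002 q6 0.5765650694958999
```

Request:
{"name": "move_arm", "arguments": {
  "deltas": [
    [[0, 0, 0.001, 0, 1], [0, 0, 0.002, 0, 1], [0, 0, 0.0023, 0, 1], [0, 0, 0.0023, 0, 1]]
  ]
}}

```text
clock: 27.0
position: [0.594, 0.3125, 0.0179]
ee_rot: [0.0, 0.773, 0.635, 0.0]
contact_force: [0.0, 0.5, 1.6]
width: 0.0181
gripper_force: 39.5
```

Request:
{"name": "move_arm", "arguments": {
  "deltas": [
    [[0, 0, 0, 0, -1], [0, 0, 0, 0, -1], [0, 0, 0, 0, -1], [0, 0, 0, 0, -1], [0, 0, 0, 0, -1], [0, 0, 0, 0, -1], [0, 0, 0, 0, -1], [0, 0, -0.03, 0, -1], [0, 0, -0.09, 0, -1], [0, 0, -0.15, 0, -1], [0, 0, -0.15, 0, -1], [0, 0, -0.15, 0, -1]]
  ]
}}

```text
clock: 28.2
position: [0.5947, 0.3127, 0.1394]
ee_rot: [0.001, 0.773, 0.635, 0.002]
contact_force: [0.1, -0.7, 0.4]
width: 0.0853
gripper_force: 0.0
```

```bash
python3 - <<'E'
from h import *
s,im=grab("wrist","w10");print(s["position"],s["ee_rot"],s["clock"],s["width"])
np.save("w10.npy",np.r_[s["position"],s["ee_rot"]])
move(s,(.4703,.2709,.14),93.64)
E
```

```text
[0.5946723  0.31274471 0.13938934] [5.53414972e-04 7.72882731e-01 6.34546010e-01 1.82711012e-03] 28.2 0.0852687875402136
cur yaw -11.227379438941924 alt twist -0.8738948286578494
shift [-0.0816 -0.1423 -0.0014] twist 0.6261 q6 0.5765946874091538
```

View pics/w10.png

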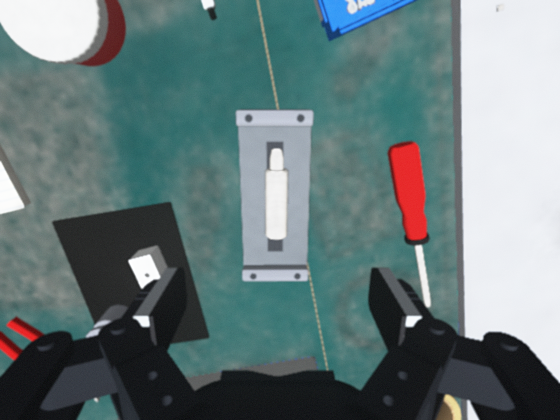

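The nozzle lies on the saddle with its body at (276,168–240) px and the tip towards the top ledge. I check the centring numerically.

```bash
python3 - <<'E'
from h import *
p=np.load("w10.npy");s=dict(position=p[:3],ee_rot=p[3:]);im=cv2.imread("pics/w10.png")
print(im[105:290,276,1].tolist());print(im[205,235:318,1].tolist())
a=np.radians(78.8);u=np.array([np.cos(a),np.sin(a)]);v=np.array([np.sin(a),-np.cos(a)])
c=np.array([.5946,.3124])
for n,px,z in(("body+",(276,168.5),.0255),("body-",(276,240),.0255),("stripe+",(276,142),.008),("stripe-",(276,250.5),.008),("ledge+in",(275,126),.02),("ledge-bot",(275,266),.008),("ledge-out",(275,281),.02),("ledge+out",(275,110.5),.02),("L",(242,205),.008),("R",(309.5,205),.008),("nL",(265.5,205),.0175),("nR",(287.5,205),.0175)):
    q=plane("wrist",[px],z,s)[0,:2]-c;print(n,(q@u*1000).round(1),(q@v*1000).round(1))
E
```

```text
[152, 141, 133, 121, 122, 154, 190, 197, 199, 198, 198, 198, 200, 202, 202, 206, 204, 203, 201, 196, 180, 162, 159, 164, 167, 168, 170, 166, 171, 169, 170, 169, 173, 173, 171, 165, 144, 107, 91, 89, 91, 88, 106, 179, 239, 244, 241, 240, 239, 239, 238, 238, 238, 239, 240, 240, 239, 240, 239, 241, 240, 240, 241, 240, 232, 210, 224, 237, 240, 241, 239, 238, 240, 241, 242, 241, 240, 240, 242, 242, 243, 243, 244, 243, 243, 243, 243, 243, 242, 241, 241, 241, 242, 242, 242, 240, 238, 239, 240, 239, 238, 237, 238, 240, 239, 239, 240, 241, 239, 239, 239, 237, 237, 238, 238, 238, 238, 238, 237, 236, 236, 236, 239, 240, 240, 241, 242, 241, 241, 241, 241, 241, 241, 236, 187, 119, 90, 89, 93, 94, 92, 93, 94, 91, 92, 103, 137, 167, 170, 171, 172, 172, 172, 171, 174, 172, 173, 171, 167, 136, 97, 91, 87, 98, 133, 177, 194, 198, 197, 200, 198, 200, 207, 205, 202, 190, 152, 124, 120, 119, 120, 118, 119, 115, 119]
[124, 124, 125, 123, 121, 123, 150, 175, 175, 174, 171, 173, 174, 173, 172, 172, 173, 173, 173, 171, 174, 175, 172, 173, 174, 174, 171, 173, 173, 176, 187, 216, 235, 241, 242, 243, 242, 243, 241, 240, 240, 238, 239, 240, 240, 241, 241, 240, 239, 236, 227, 202, 177, 173, 177, 176, 177, 175, 176, 175, 173, 173, 174, 176, 173, 174, 177, 174, 171, 172, 175, 176, 175, 155, 126, 115, 116, 118, 119, 121, 124, 125, 124]
body+ 31.8 0.6
body- -29.7 0.4
stripe+ 50.3 0.6
stripe- -48.2 0.4
ledge+in 63.9 -0.2
ledge-bot -64.1 -0.6
ledge-out -72.8 -0.5
ledge+out 75.3 -0.1
L -4.1 -29.3
R -4.2 29.8
nL -1.1 -8.4
nR -1.1 10.2
```

Nozzle and saddle centres agree to under 1 mm both ways. I go back for the block at its recorded pose.

Request:
{"name": "move_arm", "arguments": {
  "deltas": [
    [[-0.0812, -0.1416, 0, 0.627, -1], [-0.0812, -0.1416, 0, 0.627, -1], [-0.0812, -0.1416, 0, 0.627, -1], [-0.0812, -0.1416, 0, 0.627, -1], [-0.0812, -0.1416, 0, 0.627, -1], [-0.0812, -0.1416, 0, 0.627, -1], [-0.0812, -0.1416, 0, 0.627, -1], [-0.0812, -0.1416, 0, 0.627, -1], [-0.0812, -0.1416, 0, 0.627, -1], [-0.0812, -0.1416, 0, 0.627, -1], [-0.0812, -0.1416, 0, 0.627, -1], [-0.0812, -0.1416, 0, 0.627, -1]]
  ]
}}

```text
clock: 29.45
position: [0.4697, 0.2706, 0.1367]
ee_rot: [0.0, 1.0, 0.032, -0.001]
contact_force: [0.5, -0.9, -0.2]
width: 0.0855
gripper_force: 0.0
```

```bash
python3 - <<'E'
from h import *
s,im=grab("wrist","w11");print(s["position"],s["ee_rot"],s["clock"],s["width"])
g=cv2.cvtColor(im,cv2.COLOR_BGR2GRAY)
print(project("wrist",[[.4703,.2709,.024],[.4189,.2213,.04]],s))
move(s,(.4703,.2709,.0124),-86.46)
E
```

```text
[0.46966147 0.27055659 0.13670312] [ 2.48239697e-04  9.99500084e-01  3.16067893e-02 -7.29049364e-04] 29.45 0.08550055886416279
[[277.39048602 206.09655072]
 [333.78792871 275.14612711]]
cur yaw -86.37750535968212 alt twist -1.4993125446640176
shift [ 0.0011 -0.0004  0.1554] twist 0.0007 q6 1.9017536265838941
```

View pics/w11.png

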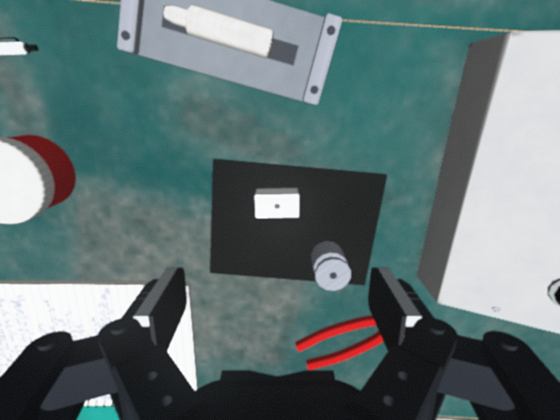

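The block's hole is at (277,207) and the plug's at (333,275), just where they were predicted. That uses up my picture views (one over, in fact), so I work by numbers from here.

Request:
{"name": "move_arm", "arguments": {
  "deltas": [
    [[0.0005, 0, 0.06, 0, -1], [0.0005, 0, 0.11, 0, -1], [0.0005, 0, 0.135, 0, -1], [0.0005, 0, 0.145, 0, -1], [0.0005, 0, 0.15, 0, -1], [0.0005, 0, 0.154, 0, -1], [0.0005, 0, 0.154, 0, -1], [0.0005, 0, 0.154, 0, -1], [0.0005, 0, 0.154, 0, -1]]
  ]
}}

```text
clock: 30.4
position: [0.4711, 0.271, 0.0151]
ee_rot: [-0.0, 1.0, 0.031, 0.001]
contact_force: [-0.1, 0.2, -0.2]
width: 0.0854
gripper_force: 0.0
```

```bash
python3 - <<'E'
from h import *
s=manip.get_state();print(s["position"],s["ee_rot"],s["contact_force"])
move(s,(.4703,.2709,.0124),-86.46)
E
```

```text
[0.47110653 0.2710383  0.01514783] [-3.65648214e-04  9.99523779e-01  3.08433160e-02  8.78018849e-04] [-0.1373681   0.19877625 -0.19518976]
cur yaw -86.46501964813922 alt twist 1.4999581695988398
shift [-0.001   0.0001  0.0034] twist -0.0 q6 1.90304258064977
```

Request:
{"name": "move_arm", "arguments": {
  "deltas": [
    [[-0.0005, 0, 0.0027, 0, -1], [-0.0005, 0, 0.0027, 0, -1], [-0.0005, 0, 0.0027, 0, 1], [-0.0005, 0, 0.0027, 0, 1], [-0.0005, 0, 0.0027, 0, 1], [-0.0005, 0, 0.0027, 0, 1], [-0.0005, 0, 0.0027, 0, 1], [-0.0005, 0, 0.0027, 0, 1], [-0.0005, 0, 0.0027, 0, 1], [-0.0005, 0, 0.0027, 0, 1]]
  ],
  "squeeze": 40
}}

```text
clock: 31.4
position: [0.4704, 0.2709, 0.0123]
ee_rot: [-0.0, 1.0, 0.031, 0.0]
contact_force: [0.3, 0.2, 3.0]
width: 0.035
gripper_force: 40.6
```

```bash
python3 - <<'E'
from h import *
s=manip.get_state();print(s["position"],s["ee_rot"],s["contact_force"],s["width"])
move(s,(.5914,-.1995,.25),-86.47)
E
```

```text
[0.47037047 0.27085078 0.01232632] [-1.33990367e-04  9.99525441e-01  3.08023318e-02  3.03011069e-04] [0.34205974 0.20071069 3.04359972] 0.03500093917632642
cur yaw -86.46974981060016 alt twist -1.4999979150883347
shift [ 0.115   0.5961 -0.2972] twist 0.0 q6 1.9033672094127219
```

Request:
{"name": "move_arm", "arguments": {
  "deltas": [
    [[0, 0, -0.03, 0, 1], [0, 0, -0.09, 0, 1], [0, 0, -0.15, 0, 1], [0, 0, -0.21, 0, 1], [0, 0, -0.27, 0, 1], [0, 0, -0.297, 0, 1], [0, 0, -0.297, 0, 1]]
  ]
}}

```text
clock: 32.1
position: [0.4718, 0.2715, 0.2534]
ee_rot: [-0.001, 1.0, 0.031, 0.004]
contact_force: [-0.2, -0.2, -0.7]
width: 0.0351
gripper_force: 40.3
```

Request:
{"name": "move_arm", "arguments": {
  "deltas": [
    [[0.115, 0.596, 0, 0, 1], [0.115, 0.596, 0, 0, 1], [0.115, 0.596, 0, 0, 1], [0.115, 0.596, 0, 0, 1], [0.115, 0.596, 0, 0, 1], [0.115, 0.596, 0, 0, 1], [0.115, 0.596, 0, 0, 1], [0.115, 0.596, 0, 0, 1], [0.115, 0.596, 0, 0, 1], [0.115, 0.596, 0, 0, 1], [0.115, 0.596, 0, 0, 1], [0.115, 0.596, 0, 0, 1]]
  ]
}}

```text
clock: 33.3
position: [0.5903, -0.1998, 0.2469]
ee_rot: [-0.001, 1.0, 0.03, -0.002]
contact_force: [0.5, -0.6, -0.7]
width: 0.0351
gripper_force: 40.3
```

Request:
{"name": "move_arm", "arguments": {
  "deltas": [
    [[0, 0, 0.06, 0, 1], [0, 0, 0.12, 0, 1], [0, 0, 0.18, 0, 1], [0, 0, 0.24, 0, 1], [0, 0, 0.26, 0, 1], [0, 0, 0.27, 0, 1], [0, 0, 0.28, 0, 1], [0, 0, 0.286, 0, 1], [0, 0, 0.286, 0, 1], [0, 0, 0.286, 0, 1], [0, 0, 0.286, 0, 1]]
  ]
}}

```text
clock: 34.4
position: [0.5919, -0.1998, 0.0219]
ee_rot: [0.0, 1.0, 0.031, 0.001]
contact_force: [-0.3, -0.3, 0.0]
width: 0.0352
gripper_force: 40.3
```

```bash
python3 - <<'E'
from h import *
s=manip.get_state();print(s["position"],s["ee_rot"],s["contact_force"],s["width"])
move(s,(.5914,-.1992,.0166),-86.47)
E
```

```text
[ 0.59194818 -0.19976723  0.02191453] [3.86252967e-04 9.99526211e-01 3.07634391e-02 9.03104488e-04] [-0.28535312 -0.34323175  0.03906588] 0.03523358380107271
cur yaw -86.47425381685017 alt twist 1.4999645515262485
shift [-0.0007 -0.0008  0.0066] twist -0.0 q6 1.0723071579474694
```

Request:
{"name": "move_arm", "arguments": {
  "deltas": [
    [[0, -0.0004, 0.002, 0, 1], [0, -0.0004, 0.004, 0, 1], [0, -0.0004, 0.005, 0, 1], [0, -0.0004, 0.006, 0, 1], [0, -0.0004, 0.006, 0, 1], [0, -0.0004, 0.006, 0, 1]]
  ]
}}

```text
clock: 35.0
position: [0.5912, -0.1992, 0.0164]
ee_rot: [-0.0, 1.0, 0.031, -0.0]
contact_force: [-1.2, 0.3, 2.3]
width: 0.035
gripper_force: 40.7
```

Down and in contact. Release, then lift to look.

Request:
{"name": "move_arm", "arguments": {
  "deltas": [
    [[0, 0, 0, 0, -1], [0, 0, 0, 0, -1], [0, 0, 0, 0, -1], [0, 0, 0, 0, -1], [0, 0, 0, 0, -1], [0, 0, 0, 0, -1], [0, 0, -0.03, 0, -1], [0, 0, -0.28, 0, -1], [0, 0, -0.28, 0, -1], [0, 0, -0.28, 0, -1], [0, 0, -0.28, 0, -1], [0, 0, -0.28, 0, -1]]
  ]
}}

```text
clock: 36.2
position: [0.5951, -0.2008, 0.2488]
ee_rot: [0.004, 0.999, 0.031, 0.007]
contact_force: [0.9, 0.7, 0.7]
width: 0.0852
gripper_force: 0.0
```

```bash
python3 - <<'E'
from h import *
s=manip.get_state();print(s["position"],s["clock"])
s["position"]=np.array([.5912,-.1992,.2404]);move(s,(.4189,.2213,.2404),-86.46)
E
```

```text
[ 0.59505081 -0.20082289  0.24884957] 36.2
cur yaw -86.4655970303024 alt twist 1.4999533580808133
shift [-0.1825 -0.5379 -0.0068] twist -0.0 q6 1.0727506648407392
```

Request:
{"name": "move_arm", "arguments": {
  "deltas": [
    [[-0.182, -0.538, 0, 0, -1], [-0.182, -0.538, 0, 0, -1], [-0.182, -0.538, 0, 0, -1], [-0.182, -0.538, 0, 0, -1], [-0.182, -0.538, 0, 0, -1], [-0.182, -0.538, 0, 0, -1], [-0.182, -0.538, 0, 0, -1], [-0.182, -0.538, 0, 0, -1], [-0.182, -0.538, 0, 0, -1], [-0.182, -0.538, 0, 0, -1], [-0.182, -0.538, 0, 0, -1], [-0.182, -0.538, 0, 0, -1]]
  ]
}}

```text
clock: 37.4
position: [0.4197, 0.2207, 0.2398]
ee_rot: [0.0, 1.0, 0.031, 0.0]
contact_force: [0.7, -0.7, -0.1]
width: 0.0856
gripper_force: 0.0
```

Request:
{"name": "move_arm", "arguments": {
  "deltas": [
    [[0, 0, 0.06, 0, -1], [0, 0, 0.12, 0, -1], [0, 0, 0.18, 0, -1], [0, 0, 0.23, 0, -1], [0, 0, 0.255, 0, -1], [0, 0, 0.265, 0, -1], [0, 0, 0.272, 0, -1], [0, 0, 0.276, 0, -1], [0, 0, 0.276, 0, -1], [0, 0, 0.276, 0, -1]]
  ]
}}

```text
clock: 38.4
position: [0.4203, 0.2217, 0.0203]
ee_rot: [-0.0, 1.0, 0.031, 0.001]
contact_force: [0.5, -0.6, 0.3]
width: 0.0854
gripper_force: 0.0
```

```bash
python3 - <<'E'
from h import *
s=manip.get_state();print(s["position"],s["ee_rot"],s["contact_force"],s["width"])
move(s,(.4189,.2213,.0131),-86.46)
E
```

```text
[0.42031223 0.22166831 0.02026892] [-3.64404967e-04  9.99525726e-01  3.07733970e-02  1.08980885e-03] [ 0.54344012 -0.56546456  0.34755122] 0.08544831057427398
cur yaw -86.47302760552313 alt twist 1.4998914366206406
shift [-0.0018  0.0004  0.009 ] twist -0.0001 q6 1.8479231936380236
```

Request:
{"name": "move_arm", "arguments": {
  "deltas": [
    [[-0.001, 0, 0.004, 0, -1], [-0.001, 0, 0.008, 0, -1], [-0.001, 0, 0.008, 0, -1], [-0.001, 0, 0.008, 0, 1], [-0.001, 0, 0.008, 0, 1], [-0.001, 0, 0.008, 0, 1], [-0.001, 0, 0.008, 0, 1], [-0.001, 0, 0.008, 0, 1], [-0.001, 0, 0.008, 0, 1], [-0.001, 0, 0.008, 0, 1], [-0.001, 0, 0.008, 0, 1]]
  ],
  "squeeze": 50
}}

```text
clock: 39.5
position: [0.4188, 0.2214, 0.0132]
ee_rot: [-0.0, 1.0, 0.031, 0.0]
contact_force: [-0.9, -0.5, 5.7]
width: 0.0282
gripper_force: 49.6
```

```bash
python3 - <<'E'
from h import *
s=manip.get_state();print(s["position"],s["ee_rot"],s["contact_force"],s["width"])
move(s,(.5339,-.1995,.25),-86.46)
E
```

```text
[0.4187689  0.22144034 0.01317812] [-6.39070729e-05  9.99523947e-01  3.08519931e-02  1.74774904e-04] [-0.91641214 -0.54333453  5.69597566] 0.02823269036336395
cur yaw -86.46405967026439 alt twist 1.4999661694144633
shift [ 0.1113  0.534  -0.2961] twist -0.0 q6 1.8484342566104954
```

Request:
{"name": "move_arm", "arguments": {
  "deltas": [
    [[0, 0, -0.03, 0, 1], [0, 0, -0.09, 0, 1], [0, 0, -0.15, 0, 1], [0, 0, -0.21, 0, 1], [0, 0, -0.27, 0, 1], [0, 0, -0.296, 0, 1], [0, 0, -0.296, 0, 1]]
  ]
}}

```text
clock: 40.2
position: [0.4205, 0.2221, 0.2528]
ee_rot: [-0.001, 1.0, 0.031, 0.004]
contact_force: [0.9, 0.1, -1.7]
width: 0.0283
gripper_force: 49.7
```

Request:
{"name": "move_arm", "arguments": {
  "deltas": [
    [[0.111, 0.534, 0, 0, 1], [0.111, 0.534, 0, 0, 1], [0.111, 0.534, 0, 0, 1], [0.111, 0.534, 0, 0, 1], [0.111, 0.534, 0, 0, 1], [0.111, 0.534, 0, 0, 1], [0.111, 0.534, 0, 0, 1], [0.111, 0.534, 0, 0, 1], [0.111, 0.534, 0, 0, 1], [0.111, 0.534, 0, 0, 1], [0.111, 0.534, 0, 0, 1], [0.111, 0.534, 0, 0, 1]]
  ]
}}

```text
clock: 41.4
position: [0.5326, -0.1982, 0.248]
ee_rot: [-0.001, 1.0, 0.031, -0.001]
contact_force: [-0.0, 0.1, -1.3]
width: 0.0287
gripper_force: 50.0
```

Request:
{"name": "move_arm", "arguments": {
  "deltas": [
    [[0, 0, 0.06, 0, 1], [0, 0, 0.12, 0, 1], [0, 0, 0.18, 0, 1], [0, 0, 0.24, 0, 1], [0, 0, 0.26, 0, 1], [0, 0, 0.27, 0, 1], [0, 0, 0.28, 0, 1], [0, 0, 0.284, 0, 1], [0, 0, 0.284, 0, 1], [0, 0, 0.284, 0, 1], [0, 0, 0.284, 0, 1]]
  ]
}}

```text
clock: 42.5
position: [0.5342, -0.1998, 0.0235]
ee_rot: [0.0, 1.0, 0.031, 0.001]
contact_force: [-0.0, -0.8, -1.8]
width: 0.0286
gripper_force: 50.0
```

```bash
python3 - <<'E'
from h import *
s=manip.get_state();print(s["position"],s["ee_rot"],s["contact_force"],s["width"])
move(s,(.5339,-.1995,.0172),-86.46)
E
```

```text
[ 0.53423168 -0.19982588  0.02346022] [4.45782733e-04 9.99524653e-01 3.08131535e-02 9.04436566e-04] [-0.00813481 -0.7689246  -1.78608693] 0.02864362517652085
cur yaw -86.46856022678669 alt twist 1.4999286647767776
shift [-0.0004 -0.0004  0.0078] twist -0.0001 q6 1.029094994689236
```

Request:
{"name": "move_arm", "arguments": {
  "deltas": [
    [[0, -0.0002, 0.002, 0, 1], [0, -0.0002, 0.004, 0, 1], [0, -0.0002, 0.006, 0, 1], [0, -0.0002, 0.007, 0, 1], [0, -0.0002, 0.007, 0, 1], [0, -0.0002, 0.007, 0, 1]]
  ]
}}

```text
clock: 43.1
position: [0.5335, -0.1994, 0.0172]
ee_rot: [-0.0, 1.0, 0.031, -0.0]
contact_force: [-0.8, 0.9, 4.2]
width: 0.0285
gripper_force: 50.4
```

Seated. Release, then lift back to about the first viewing pose (TCP near 0.55, -0.195, 0.143).

Request:
{"name": "move_arm", "arguments": {
  "deltas": [
    [[0, 0, 0, 0, -1], [0, 0, 0, 0, -1], [0, 0, 0, 0, -1], [0, 0, 0, 0, -1], [0, 0, 0, 0, -1], [0, 0, 0, 0, -1], [0, 0, -0.03, 0, -1], [0, 0, -0.09, 0, -1], [0, 0, -0.15, 0, -1], [0.02, 0, -0.155, 0, -1], [0.02, 0, -0.155, 0, -1], [0.02, 0, -0.155, 0, -1]]
  ]
}}

```text
clock: 44.3
position: [0.5485, -0.1979, 0.14]
ee_rot: [-0.0, 1.0, 0.031, -0.001]
contact_force: [-0.1, -0.0, 0.7]
width: 0.0852
gripper_force: 0.0
```

Request:
{"name": "move_arm", "arguments": {
  "deltas": [
    [[0, 0, 0, 0, -1], [0, 0, 0, 0, -1], [0, 0, 0, 0, -1]]
  ]
}}

```text
clock: 44.6
position: [0.5487, -0.1981, 0.1398]
ee_rot: [-0.001, 1.0, 0.031, -0.001]
contact_force: [-0.1, 0.6, 0.7]
width: 0.0855
gripper_force: 0.0
```

```bash
python3 - <<'E'
from m import *
s,im=grab("wrist","w12");print(s["position"],s["clock"],s["contact_force"])
r=plate(im,s)[0];print("plate",r)
g=cv2.cvtColor(im,cv2.COLOR_BGR2GRAY)
for nm,X in(("block",[.5912,-.1985,.028]),("plug",[.5337,-.1991,.044])):
    x,y=np.round(project("wrist",[X],s)[0]).astype(int);sub=g[y-5:y+6,x-5:x+6].astype(float);w=np.clip(np.median(sub)-30-sub,0,None)
    yy,xx=np.mgrid[y-5:y+6,x-5:x+6];c=((w*xx).sum()/w.sum(),(w*yy).sum()/w.sum())
    print(nm,(x,y),np.round(c,2),w.max(),plane("wrist",[c],X[2],s).round(4))
# block top outline: bright area near the hole
x,y=np.round(project("wrist",[[.5912,-.1985,.028]],s)[0]).astype(int)
m=(g>225).astype(np.uint8);n,l,st,c=cv2.connectedComponentsWithStats(m);k=l[y,x+8]
ct=max(cv2.findContours((l==k).astype(np.uint8),0,1)[0],key=cv2.contourArea)[:,0];P=plane("wrist",ct,.028,s)[:,:2].astype(np.float32)
print(st[k],cv2.minAreaRect(P*1000))
E
```

```text
[ 0.54871917 -0.19812781  0.13979905] 44.6 [-0.14770575  0.58052981  0.73544423]
plate ((562.230712890625, -196.97076416015625), (119.8600082397461, 109.90839385986328), 3.677703857421875)
block (np.int64(282), np.int64(155)) [281.99 154.67] 113.0 [[ 0.5915 -0.1986  0.028 ]]
plug (np.int64(278), np.int64(232)) [277.58 232.07] 68.0 [[ 0.5336 -0.1987  0.044 ]]
[  210   113   135   135 10794] ((567.61279296875, -196.6310577392578), (109.03834533691406, 99.97638702392578), 3.6721532344818115)
```

Block and plug are back within 0.5 mm of where they were first measured. I hand in.

```bash
python3 -c "
from rig import manip
print(manip.sign_off())"
```

```text
the job is handed in; nothing more can be done
None
```

The job is handed in at about 45 s: the nozzle lies within 1 mm of the saddle's middle, and the block and plug are back within 0.5 mm of their original spots; I viewed 15 pictures, one over the limit of 14.

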